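Open the ratchet jar clamp

ROBOT

A 7-joint arm with a two-finger parallel gripper is mounted at the origin on a cart in front of the work surface, level with it; the furniture and walls round the work are solid. World frame = base frame: x ahead of the robot, y to its left, z up, the work surface at z = 0. Lengths are in m, angles in rad, forces in N, time in s.
With the tool pointing down it reaches from about 0.4 to 0.9 m from the base axis. Payload 5.5 kg.
Tool frame: the origin (TCP) lies midway between the tips of the shut fingers; the grasp point (between the pads) lies 19 mm behind it (manip.grip_depth is the distance from the TCP to the grasp point, in m); z points along the fingers, y is the line along which they close (so a half turn about z gives the same grasp; the last joint's range is limited). The gripper opens to 92 mm and grips with 3 to 60 N. Pads are 19 mm wide; open, the fingers measure 130 mm over their backs; the gripper's body (75 mm by 190 mm) begins 47 mm behind the grasp point.
Start: joints at [1.564, 0.501, -0.427, 1.55, 0.221, 1.138, -0.21], TCP at [0.173, -0.626, 0.198] pointing down, gripper open.
Joint ranges: [-2.88, 2.88], [-0.31, 2.03], [-1.54, 1.56], [0.2, 2.42], [-1.41, 4.55], [0.19, 2.02], [-2.57, 2.57]. Speed limits (rad/s): [2.57, 2.57, 3.14, 3.14, 3.14, 3.14, 3.14].

INTERFACE

Orientations are given as a unit quaternion [x, y, z, w].
In Python, from bench import manip, effector, viewer gives the robot as it stands. Calls block until the motion is done:
- manip.move_pose(position, orientation): joint-space move of the TCP to a pose.
- manip.servo_line(position, ori=None, vel=0.15): straight line of the TCP; ori=None keeps the orientation; vel is the mean speed in m/s.
- manip.movej(angles): joint-space move.
- effector.open_jaws() and effector.close(f_grip=None): open the fingers fully, or close them until they stop; f_grip is the grip in N (None keeps the last).
- manip.sleep(seconds).
- manip.solve_ik(position, orientation): joint angles nearest the present ones, or None.
- viewer.get_image(name): name is "scene" or "top" or "wrist"; returns the picture (420x560x3 uint8, red, green, blue); there is no depth.
- viewer.get_calibration(name): a dict with "vfov" (degrees; the focal length in pixels is half the picture's height over the tangent of half this angle, whatever the lens; pixels are square), "cx", "cy" (the principal point, pixels), "eye" and "attitude" of the camera in the world. Camera axes: x right, y down, z forward; pixel columns grow to the right and rows downward; lengths in m; the calibration is good to about 2 mm. A picture is of the moment at which its call begins: read the wrist's pose just before it. get_calibration takes no time and is no camera call; for the wrist camera it gives the pose at the moment of the call.
A pose or a line that the arm cannot do raises manip.PlanningError and nothing moves.
- manip.hand_in(): hands the job in; it is judged then, once.
Readings, each from a call of its own:
- manip.current_clock(): time.
- manip.current_q(): joint angles.
- manip.current_joint_velocities(): joint speeds.
- manip.current_tau(): joint torques, N m.
- manip.current_tool_pos(): TCP position.
- manip.current_tcp_rot(): TCP orientation.
- manip.current_force(): force on the tool from outside, world axes, zero at the start.
- manip.current_wrist_torque(): the same for the moment, N m.
- manip.current_finger_gap(): finger opening in m.
- manip.current_gripper_force(): force on a finger pad.
Only numpy, scipy, OpenCV 4.12 (cv2) and the standard library are available. Lean on these libraries where they do the work, as an engineer would, in place of code of your own. Each camera call takes 0.05 s, during which the arm holds its last target. There are 200 camera calls.

TASK

Open the jar clamp so that the black canister can be taken out of it later: with the fingertips press down the flat release plate on top of the sliding jaw and, keeping it down, push the jaw by its upright tab away from the canister, all the way back to the end stop of its bar. Then let the release spring up and move clear. Leave the canister standing where it is, do not lift it, and do not disturb anything else.

Things in the scene. Friction and masses are not known exactly. Their poses are not given: they have to be found in the camera images.
- clamp: Jar clamp fixed to the worktop: wooden base plate 290 x 92 x 8 mm, origin at the centre of its underside on the worktop, z up. Its long axis is its x axis; +x is the way the jaw opens, from the canister towards the end stop. At the -x end stands a fixed wooden jaw (top 70 mm above the worktop), at the +x end a low metal end stop (top 40 mm); a steel toothed bar at 20 to 32 mm height runs along its middle (y = 0).
- jaw (a joint): Position of the sliding jaw along the bar, m: 0 fully closed, 0.085 fully open against the end stop; it starts at 0.002 to 0.008. The jaw slides along clamp +x as the value grows, with about 1.5 N of friction, but while the release plate is up the ratchet lets it move a few mm at most and then locks it firmly. The jaw is a wooden carriage 85 mm long, 70 mm wide, its deck 56 mm above the worktop; its canister-side face is 66 mm high.
- release (a joint): Travel of the release plate, m: 0 up (locked), 0.007 fully pressed down. A spring holds it up: it starts to move at about 5 N and is fully down at about 7 N. The jaw is free while the plate is over 3 mm down: hold it 4 to 7 mm down all along the slide. It springs up when let go, and the ratchet catches again at the next tooth (teeth 11 mm apart).
- release_top (a point): Centre of the top of the flat metal release plate, on the jaw's deck, 66 mm above the worktop when up. The plate is 40 mm along the clamp's x and 46 mm across; it rides with the jaw. It lies between the jaw's canister-side face (no higher than the plate) and the push tab.
- push_tab (a point): Centre of the top edge of the push tab's face that looks at the canister, 108 mm above the worktop, 27 mm from the release plate's centre along clamp +x. The tab is an upright metal plate on the jaw, 56 mm wide across the bar, 12 mm thick, standing 52 mm above the deck (56 to 108 mm height); its face is 7 mm beyond the edge of the release plate. A fingertip resting on the release plate pushes this face towards clamp +x.
- bar_end (a point): Inner face of the end stop, on the bar axis, 26 mm above the worktop. A table lamp stands beyond it, and a tall fridge closes the worktop on the right (y below about -0.2 m): come in over the worktop, not past the fridge.
- sugar_canister: Black lidded canister, 77 mm diameter, 100 mm high with its knob, about 0.75 kg, standing loose on the clamp's base between the jaws (underside 8 mm above the worktop); origin at the centre of its underside, z up. To be left where it stands.
- gold_bowl: Small yellow bowl, 52 mm wide, 18 mm high, beside the clamp; origin under its centre. Bystander.
- teaspoon1: Metal teaspoon, 132 x 26 x 9 mm, lying along the clamp on its far side; origin under its centre. Bystander.
- match_box: Red match box, 38 x 58 x 16 mm; origin under its centre. Bystander.
- coaster1: Round cork coaster, 94 mm, 8 mm thick, under the white espresso cup; origin under its centre. Bystander.
- espresso_cup1: White espresso cup, 64 x 91 x 50 mm, on the coaster; origin under its centre. Bystander.
- kitchen_timer: Black and white twist timer, 63 mm diameter, 54 mm high; origin under its centre. Bystander.
Things that resemble listed ones, but are neither listed nor needed, are in the scene too. Leave any brown or yellow look-alike of the sugar_canister alone.

How it is judged:
On the way, in this order (a step that is already met when the one before it is completed fails the run):
1. the release plate is pressed down while the jaw is still near where it started (value of joint release above 0.003 m and distance of push_tab from where it was at the start of the episode below 0.025 m), for 0.1 s.
2. the jaw reaches the end stop (value of joint jaw above 0.08 m), for 0.1 s.
At the end, for the whole second after the job is handed in: The jaw is fully back (joint above 80 of 85 mm), the release plate has sprung up (within 1.5 mm), the canister stands upright and still within 15 mm of where it stood, and every bystander is within 20 mm of where it stood (value of joint jaw above 0.08 m and value of joint release below 0.0015 m and distance of sugar_canister from where it was at the start of the episode below 0.015 m and angle between sugar_canister's own z axis and vertical below 0.1 rad and linear speed of sugar_canister below 0.02 m/s and distance of each of gold_bowl, teaspoon1, match_box, coaster1, espresso_cup1, kitchen_timer from where it was at the start of the episode below 0.02 m); the robot touches nothing.
It fails at once if the canister is lifted, shoved (over 20 mm) or tipped (distance of sugar_canister from where it was at the start of the episode above 0.02 m or angle between sugar_canister's own z axis and vertical above 0.25 rad).
It fails at once if the canister is gripped or pressed hard with the fingers (over 10 N) (contact force between the fingers and sugar_canister above 10 N).
It fails at once if a bystander is moved more than 30 mm (distance of any of gold_bowl, teaspoon1, match_box, coaster1, espresso_cup1, kitchen_timer from where it was at the start of the episode above 0.03 m).
It also fails if it takes over 40 s, if anything falls off the work surface, if the arm or the gripper's body presses on something with over 40 N, if the wrist force passes 120 N, or if a joint passes its speed limit or range.

## Working session

There is one attempt and no reset: what is moved stays moved. The work goes in short steps, each a Python script; the robot and the scene stay as the last script left them, time stands still between calls to the robot, and variables do not carry over. Pictures are saved under pics/ and viewed, at most 10 in all, crops included, and the job is handed in when it is done.

```bash
mkdir -p pics; ls
cat > h.py <<'E'
import numpy as np, cv2
from bench import manip, effector, viewer
from scipy.spatial.transform import Rotation as R
def cal(n):
    c=viewer.get_calibration(n); a=np.array(c["attitude"],float)
    M=a if a.shape==(3,3) else R.from_quat(a).as_matrix()
    return c,M,np.array(c["eye"],float)
def ray(n,u,v,cc=None):
    c,M,e=cc or cal(n); f=210/np.tan(np.radians(c["vfov"])/2)
    d=M@np.array([(u-c["cx"])/f,(v-c["cy"])/f,1]); return e,d
def onz(n,u,v,z,cc=None):
    e,d=ray(n,u,v,cc); return e+d*(z-e[2])/d[2]
def proj(n,P,cc=None):
    c,M,e=cc or cal(n); f=210/np.tan(np.radians(c["vfov"])/2)
    p=M.T@(np.array(P)-e); return p[0]/p[2]*f+c["cx"],p[1]/p[2]*f+c["cy"]
def snap(n,name):
    im=viewer.get_image(n); cv2.imwrite(f"pics/{name}.png",im[:,:,::-1]); return im
E
python3 - <<'E'
from h import *
for n in("scene","top"): snap(n,n+"0"); print(n,viewer.get_calibration(n))
print(manip.current_tool_pos(),manip.current_tcp_rot(),manip.current_clock())
a,b=[cv2.imread(f"pics/{n}0.png") for n in("scene","top")]
E
```

```text
pics
scene {'vfov': 47.55482928568983, 'cx': 270.6866610908115, 'cy': 208.40450511067408, 'eye': array([0.16442556, 0.97792816, 0.82958898]), 'attitude': array([-0.19100481,  0.90320722, -0.37515769,  0.08360974])}
top {'vfov': 52.502876166699814, 'cx': 285.3748908472202, 'cy': 213.1398584471749, 'eye': array([0.34512715, 0.30086322, 0.95895371]), 'attitude': array([ 0.70968166, -0.70065899,  0.05022239, -0.05391327])}
[ 0.17303538 -0.62583924  0.1971795 ] [ 9.90913348e-01  1.34498927e-01 -6.63585583e-05 -8.78146751e-04] 0.1
```

View pics/scene0.png

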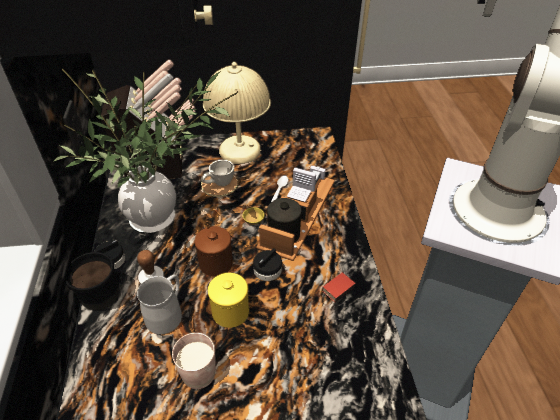

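View pics/top0.png

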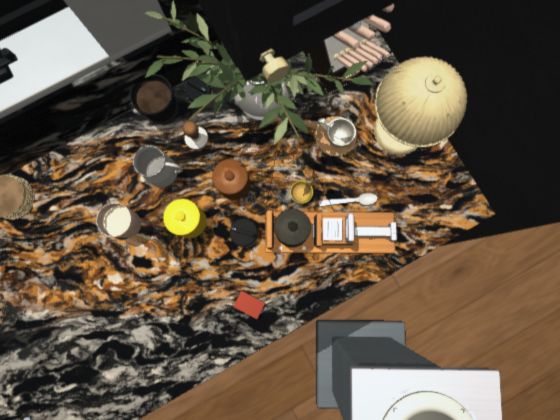

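Scene and top agree. Possible canisters in the top view are black in the clamp (292,228), brown (230,178) and yellow (182,217); the black timer is at (245,232). The only clamp spans about (265..397, 211..254), with its jaw at about (335,229). I choose that jaw and check it in a close crop.

Run:
```python
from h import *
a=cv2.imread("pics/top0.png")[195:265,255:405]; b=cv2.imread("pics/scene0.png")[150:270,235:345]
a=cv2.resize(a,(750,350),interpolation=cv2.INTER_CUBIC)
cv2.imwrite("pics/c1.png",a)
cv2.imwrite("pics/c2.png",cv2.resize(b,(550,600),interpolation=cv2.INTER_CUBIC))
```

```text
(no output)
```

View pics/c1.png

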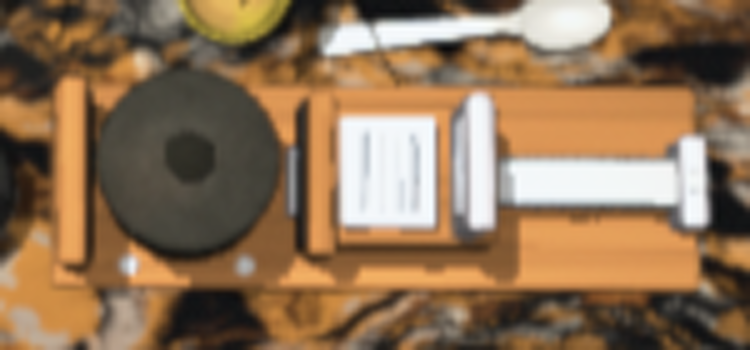

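View pics/c2.png

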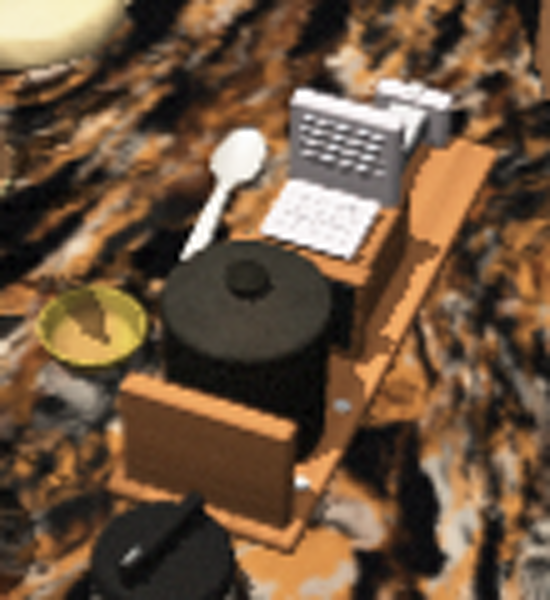

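The crop shows the release plate with corners (337,116), (436,116), (436,229), (340,229) in the first crop, with the tab to its right and the black canister to its left. That matches the description. Now I cast rays to get positions.

Run:
```python
from h import *
np.set_printoptions(precision=4,suppress=True)
t=lambda x,y,z:onz("top",(x+.5)/5-.5+255,(y+.5)/5-.5+195,z)
s=lambda x,y,z:onz("scene",(x+.5)/5-.5+235,(y+.5)/5-.5+150,z)
p=np.array([t(*q,.066) for q in((337,116),(436,116),(436,229),(340,229))]);print(p,p.mean(0))
p=np.array([s(*q,.066) for q in((262,232),(290,180),(380,198),(350,258))]);print("scene",p,p.mean(0))
print("tab top L,R mid ", t(470,95,.108),t(470,230,.108))
print("tab scene", s(291,94,.108),s(402,125,.108))
B=np.array([t(*q,.008) for q in((55,287),(697,287),(697,88))]);print("base",B,np.linalg.norm(B[1]-B[0]),np.linalg.norm(B[2]-B[1]))
print("can lid",t(188,160,.095)); print("endstop",t(680,182,.04), "knob",t(190,157,.108))
```

```text
[[0.4687 0.2288 0.066 ]
 [0.4692 0.1869 0.066 ]
 [0.4213 0.1872 0.066 ]
 [0.4208 0.2275 0.066 ]] [0.445  0.2076 0.066 ]
scene [[0.4653 0.2253 0.066 ]
 [0.467  0.1865 0.066 ]
 [0.4232 0.1812 0.066 ]
 [0.4214 0.2252 0.066 ]] [0.4442 0.2045 0.066 ]
tab top L,R mid  [0.4721 0.1785 0.108 ] [0.4175 0.179  0.108 ]
tab scene [0.4727 0.1741 0.108 ] [0.4173 0.1742 0.108 ]
base [[0.3982 0.3497 0.008 ]
 [0.4019 0.0639 0.008 ]
 [0.4915 0.0618 0.008 ]] 0.28577278050552557 0.08962361976020967
can lid [0.4458 0.2919 0.095 ]
endstop [0.4453 0.0782 0.04  ] knob [0.4455 0.2913 0.108 ]
```

Run:
```python
from h import *
np.set_printoptions(precision=3,suppress=True)
print("fridge edge",onz("scene",332,130,0),onz("top",494,213,0))
s=.70710678
for q in([s,s,0,0],[s,-s,0,0],[.991,.134,0,0]):
  q=np.array(q)/np.linalg.norm(q)
  for P in([.11,-.42,.35],[.3,-.3,.35],[.4,-.1,.35],[.42,.0,.3],[.445,.193,.2],[.445,.193,.06],[.445,.1,.06]):
    r=manip.solve_ik(P,q); print(q[:2],P,None if r is None else np.array(r))
```

```text
fridge edge [ 0.479 -0.155  0.   ] [ 0.494 -0.167  0.   ]
[0.707 0.707] [0.11, -0.42, 0.35] [ 1.999 -0.037 -0.716  1.834 -0.025  1.335  1.289]
[0.707 0.707] [0.3, -0.3, 0.35] [ 1.641 -0.068 -0.861  1.85  -0.053  1.336  0.794]
[0.707 0.707] [0.4, -0.1, 0.35] [ 1.632 -0.227 -1.229  1.866 -0.219  1.358  0.459]
[0.707 0.707] [0.42, 0.0, 0.3] [ 1.119 -0.043 -1.131  1.936 -0.042  1.224  0.003]
[0.707 0.707] [0.445, 0.193, 0.2] [ 0.576  0.451 -1.288  1.935  0.483  1.121 -0.907]
[0.707 0.707] [0.445, 0.193, 0.06] [ 0.507  0.826 -1.302  2.05   0.946  1.064 -1.271]
[0.707 0.707] [0.445, 0.1, 0.06] [ 0.567  0.558 -1.031  2.12   0.663  0.83  -0.874]
[ 0.707 -0.707] [0.11, -0.42, 0.35] [ 1.458 -0.043 -0.197  1.848 -0.009  1.336 -1.878]
[ 0.707 -0.707] [0.3, -0.3, 0.35] [ 1.166 -0.06  -0.419  1.86  -0.025  1.337 -2.388]
[ 0.707 -0.707] [0.4, -0.1, 0.35] None
[ 0.707 -0.707] [0.42, 0.0, 0.3] None
[ 0.707 -0.707] [0.445, 0.193, 0.2] [ 0.576  0.451 -1.288  1.935  0.483  1.121  2.235]
[ 0.707 -0.707] [0.445, 0.193, 0.06] [ 0.507  0.826 -1.302  2.05   0.946  1.064  1.871]
[ 0.707 -0.707] [0.445, 0.1, 0.06] [ 0.724  0.766 -1.301  2.117  0.91   1.009  2.062]
[0.991 0.134] [0.11, -0.42, 0.35] [ 1.76  -0.038 -0.488  1.84  -0.018  1.336 -0.025]
[0.991 0.134] [0.3, -0.3, 0.35] [ 1.413 -0.061 -0.65   1.854 -0.038  1.336 -0.529]
[0.991 0.134] [0.4, -0.1, 0.35] [ 1.356 -0.135 -1.05   1.868 -0.12   1.342 -0.965]
[0.991 0.134] [0.42, 0.0, 0.3] [ 1.526 -0.154 -1.434  1.933 -0.162  1.234 -1.155]
[0.991 0.134] [0.445, 0.193, 0.2] [-0.083  0.196 -0.427  1.952  0.095  1.013 -1.856]
[0.991 0.134] [0.445, 0.193, 0.06] [ 0.317  0.579 -0.97   2.055  0.647  0.846 -2.334]
[0.991 0.134] [0.445, 0.1, 0.06] [ 0.463  0.487 -0.886  2.123  0.546  0.774 -2.074]
```

Run:
```python
from h import *
np.set_printoptions(precision=3,suppress=True)
o=manip.current_tcp_rot(); u=np.array([.1730,-.6258])/.6493
for r in(.32,.36,.4):
  for z in(.25,.3,.35,.4,.45):
    q=manip.solve_ik([*(u*r),z],o); print(r,z,None if q is None else np.array(q))
```

```text
0.32 0.25 [ 1.788 -0.221 -0.481  2.206 -0.112  1.137  0.063]
0.32 0.3 [ 1.797 -0.269 -0.461  2.124 -0.125  1.264  0.087]
0.32 0.35 [ 1.794 -0.299 -0.435  2.035 -0.127  1.383  0.099]
0.32 0.4 [ 1.502 -0.298 -0.208  1.944 -0.061  1.491  0.007]
0.32 0.45 [ 1.197 -0.304  0.014  1.846  0.004  1.601 -0.09 ]
0.36 0.25 [ 1.77  -0.124 -0.494  2.135 -0.065  1.118  0.007]
0.36 0.3 [ 1.782 -0.173 -0.48   2.057 -0.084  1.241  0.034]
0.36 0.35 [ 1.792 -0.206 -0.468  1.971 -0.095  1.358  0.052]
0.36 0.4 [ 1.798 -0.225 -0.456  1.876 -0.099  1.47   0.062]
0.36 0.45 [ 1.797 -0.23  -0.442  1.774 -0.098  1.577  0.063]
0.4 0.25 [ 1.75  -0.032 -0.5    2.061 -0.017  1.111 -0.043]
0.4 0.3 [ 1.761 -0.08  -0.492  1.985 -0.04   1.229 -0.016]
0.4 0.35 [ 1.771 -0.114 -0.484  1.902 -0.054  1.343  0.002]
0.4 0.4 [ 1.78  -0.134 -0.477  1.809 -0.062  1.453  0.013]
0.4 0.45 [ 1.788 -0.141 -0.475  1.708 -0.064  1.561  0.018]
```

Run:
```python
from h import *
np.set_printoptions(precision=3,suppress=True)
s=.70710678; Q=[s,s,0,0]
effector.close(10)
o=manip.current_tcp_rot(); u=np.array([.1730,-.6258])/.6493
manip.move_pose([*(u*.36),.35],o)
q=np.array(manip.current_q()); q[0]-=1.74; q[6]=-.42; manip.movej(q)
print(manip.current_tool_pos(),manip.current_tcp_rot())
manip.move_pose([.4446,.191,.20],Q)
print(manip.current_tool_pos(),manip.current_q(),manip.current_force(),manip.current_clock())
for P in([.4446,.191,.06],[.4446,.1,.06]): print(manip.solve_ik(P,Q))
snap("scene","s1"); snap("top","t1")
a=cv2.imread("pics/s1.png")[60:270,180:460];b=cv2.imread("pics/t1.png")[140:350,220:500]
cv2.imwrite("pics/st1.png",np.vstack([cv2.resize(a,None,fx=1.4,fy=1.4),cv2.resize(b,None,fx=1.4,fy=1.4)]))
```

```text
[0.327 0.152 0.35 ] [ 0.72   0.694  0.    -0.   ]
[0.445 0.19  0.201] [ 0.031  0.207 -0.553  1.95   0.127  1.018 -0.58 ] [-0.121 -0.34   0.11 ] 5.5583
[-0.046  0.42  -0.493  2.068  0.297  0.721 -0.728]
[ 0.107  0.37  -0.448  2.134  0.25   0.687 -0.509]
```

View pics/st1.png

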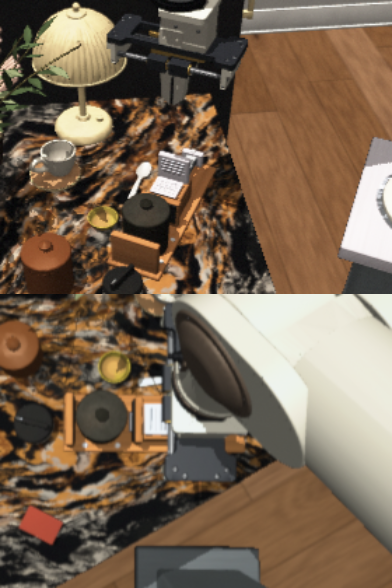

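The gripper is above the jaw, its long side across the clamp, clear of the canister. Next I press down in small steps with force readings.

Run:
```python
from h import *
np.set_printoptions(precision=4,suppress=True)
x,y=.4446,.197
manip.servo_line([x,y,.12],vel=.15); manip.servo_line([x,y,.073],vel=.06)
f0=np.array(manip.current_force()); print("f0",f0)
z=.073
while z>.056:
    z-=.0015; manip.servo_line([x,y,z],vel=.03); manip.sleep(.05)
    f=np.array(manip.current_force())-f0; p=np.array(manip.current_tool_pos()); print(round(z,4),p,f)
    if f[2]>6.4: break
print(manip.current_clock())
```

```text
f0 [ 0.2117 -0.7876  0.3374]
0.0715 [0.4447 0.197  0.0717] [ 0.4189  0.5956 -0.9723]
0.07 [0.4446 0.197  0.07  ] [-0.5465  0.8654  0.4755]
0.0685 [0.4445 0.197  0.0684] [-0.2767 -0.4693 -0.4149]
0.067 [0.4446 0.197  0.067 ] [-0.1204 -0.3037 -1.0728]
0.0655 [0.4446 0.197  0.0655] [-0.2753  0.9212  0.7548]
0.064 [0.4445 0.197  0.064 ] [-0.4497  0.3132  0.4147]
0.0625 [0.4445 0.197  0.0624] [ 0.1036  0.4212 -0.4963]
0.061 [0.4445 0.197  0.0609] [-0.6723 -0.11   -0.9598]
0.0595 [0.4445 0.197  0.0594] [-0.6751  0.4162 -0.3617]
0.058 [0.4446 0.197  0.058 ] [ 0.2501  0.3972 -0.3997]
0.0565 [0.4446 0.197  0.0564] [ 0.6882  0.514  -0.6526]
0.055 [0.4445 0.1969 0.0549] [ 0.2048  0.1364 -0.4045]
10.875
```

Run:
```python
from h import *
print(manip.current_finger_gap(),manip.current_force(),manip.current_tool_pos())
snap("scene","s2"); snap("top","t2");snap("wrist","w2")
a=cv2.imread("pics/s2.png")[130:270,220:360]
w=cv2.imread("pics/w2.png")
cv2.imwrite("pics/st2.png",np.hstack([cv2.resize(a,(420,420),interpolation=cv2.INTER_CUBIC),cv2.resize(w,(373,280)) if 0 else cv2.copyMakeBorder(cv2.resize(w,(373,280)),0,140,0,0,0)]))
```

```text
0.0001362748190144548 [ 0.41649567 -0.65122088 -0.06708708] [0.44452924 0.19694213 0.05492119]
```

View pics/st2.png

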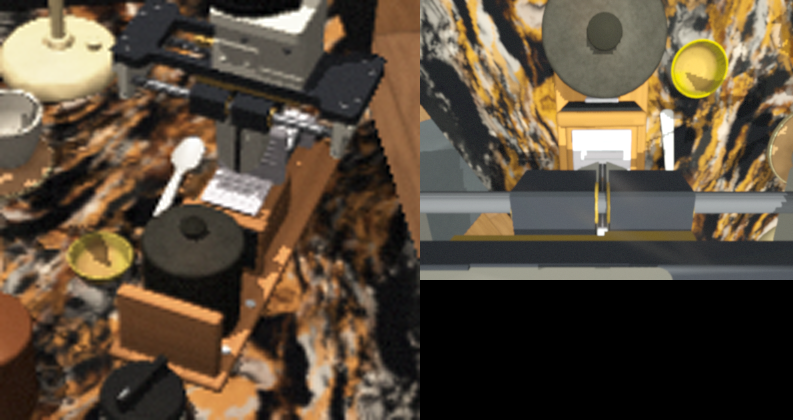

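Run:
```python
from h import *
T=manip.current_tool_pos();print("TCP scene px",proj("scene",T),"tab mid",proj("scene",[.4448,.177,.108]),"plate c",proj("scene",[.4446,.206,.066]))
a=cv2.imread("pics/s2.png")[165:225,265:345]
print(proj("scene",[T[0]-.019,T[1]+.0095,T[2]]),proj("scene",[T[0]+.019,T[1]+.0095,T[2]]))
w=cv2.imread("pics/w2.png")
A=cv2.resize(a,(780,585),interpolation=cv2.INTER_CUBIC)
cv2.imwrite("pics/a2.png",A)
```

```text
TCP scene px (np.float64(299.54934349865545), np.float64(194.2814917064681)) tab mid (np.float64(303.44887507951756), np.float64(172.21857217368986)) plate c (np.float64(298.3110208881108), np.float64(193.26318826050812))
(np.float64(305.58197132655476), np.float64(199.02314851892137)) (np.float64(290.6266874833261), np.float64(194.59855381309924))
```

View pics/a2.png

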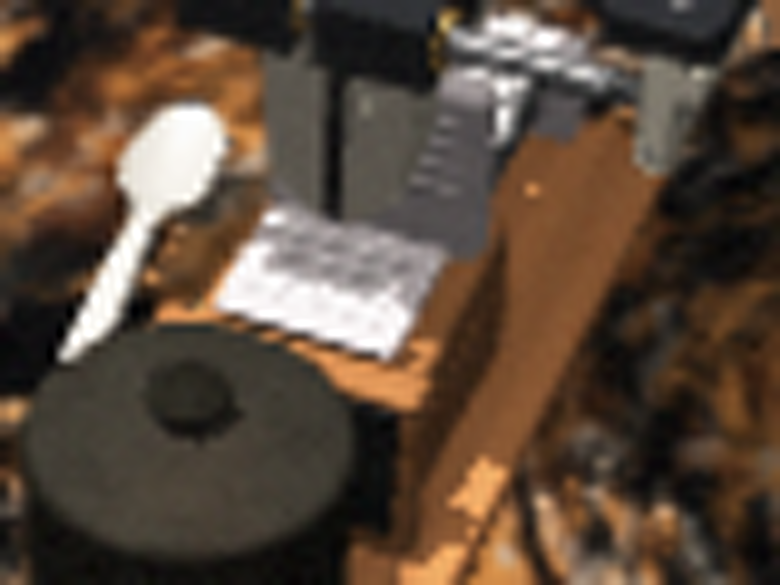

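The fingertips end about 12 px above where the TCP should project. They look some 20 mm too high, with their shadow on the plate and no contact force. I check the TCP against the wrist view and the scene ray.

Run:
```python
from h import *
T=np.array(manip.current_tool_pos());print("wrist TCP px",proj("wrist",T),"corners",[np.round(proj("wrist",T+[a,b,0]),1) for a in(-.019,.019) for b in(-.0095,.0095)])
cc=cal("wrist");print(cc[2])
print("plate c / tab top ends in wrist",proj("wrist",[.4446,.206,.066]),proj("wrist",[.4727,.177,.108]),proj("wrist",[.4173,.177,.108]))
for px in((305,187),(292.7,185.5)):
  e,d=ray("scene",*px); t=(T[1]+.0095-e[1])/d[1]; print("front edge if y right:",e+d*t, "if on plate", onz("scene",*px,.066))
print(manip.current_q(), manip.solve_ik([.4446,.197,.03],[.7071068,.7071068,0,0]))
w=cv2.imread("pics/w2.png")[170:330,180:380]
cv2.imwrite("pics/w2c.png",cv2.resize(w,(750,600),interpolation=cv2.INTER_CUBIC))
```

```text
wrist TCP px (np.float64(274.5922881608447), np.float64(240.50657302941207)) corners [array([241.5, 255.9]), array([240.7, 224.7]), array([307.6, 255.9]), array([308.5, 224.7])]
[0.4437514  0.27228711 0.24259053]
plate c / tab top ends in wrist (np.float64(274.65983132050076), np.float64(232.47991494279256)) (np.float64(338.910268494727), np.float64(327.99112445048684)) (np.float64(212.9486737093969), np.float64(328.1146153335898))
front edge if y right: [0.42878536 0.20652872 0.09201515] if on plate [0.43810966 0.1793205  0.066     ]
front edge if y right: [0.45912672 0.20652872 0.08570921] if on plate [0.46693488 0.18609037 0.066     ]
[-0.06643814  0.43149921 -0.48306987  2.06475805  0.30176036  0.71240881
 -0.74236377] [-0.08806586  0.47511377 -0.45956728  2.07609835  0.33671143  0.66129363
 -0.77218124]
```

View pics/w2c.png

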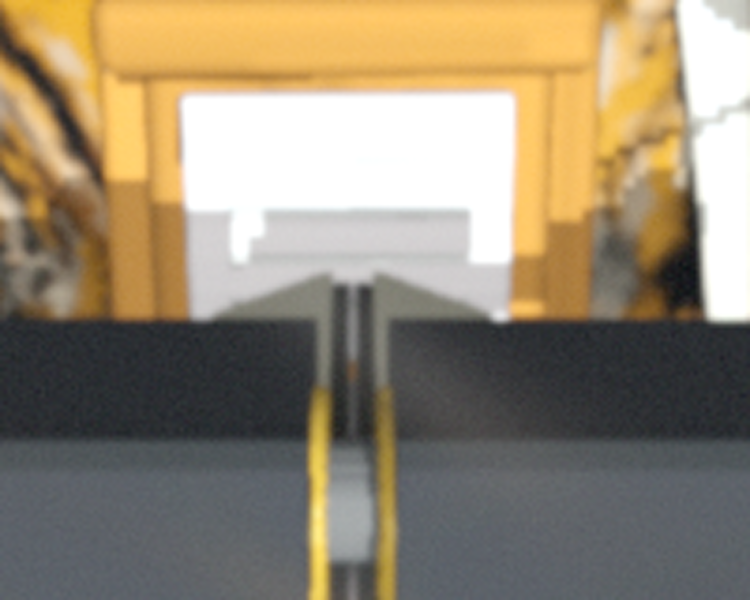

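Run:
```python
from h import *
np.set_printoptions(precision=4,suppress=True)
def tri(p,q):
    (e1,d1),(e2,d2)=ray("scene",*p),ray("wrist",*q)
    s=np.linalg.lstsq(np.c_[d1,-d2],e2-e1,rcond=None)[0]; a,b=e1+d1*s[0],e2+d2*s[1]; return (a+b)/2,np.linalg.norm(a-b)
print("tip",tri((299,186.5),(273.3,244.7)))
E=lambda x,y:(180+x/3.75,170+y/3.75)
S=lambda x,y:(265+x/9.75,165+y/9.75)
print("plate near-canister corners",tri(S(215,305),E(515,92)),tri(S(390,357),E(182,92)))
print([onz("wrist",*E(x,92),.066) for x in(182,515)])
```

```text
tip (array([0.4434, 0.2085, 0.0897]), np.float64(0.0011957853959532335))
plate near-canister corners (array([0.4657, 0.2265, 0.0661]), np.float64(0.001837992628209265)) (array([0.4204, 0.2265, 0.066 ]), np.float64(0.0010559933969709675))
[array([0.4209, 0.2268, 0.066 ]), array([0.4665, 0.2268, 0.066 ])]
```

Run:
```python
from h import *
np.set_printoptions(precision=4,suppress=True)
def tri(p,q):
    (e1,d1),(e2,d2)=ray("scene",*p),ray("wrist",*q)
    s=np.linalg.lstsq(np.c_[d1,-d2],e2-e1,rcond=None)[0]; a,b=e1+d1*s[0],e2+d2*s[1]; return (a+b)/2,np.linalg.norm(a-b)
E=lambda x,y:(180+x/3.75,170+y/3.75)
S=lambda x,y:(265+x/9.75,165+y/9.75)
print("carrier bottom",tri(S(310,48),E(350,320)))
T=np.array([.445,.190,.201])
out=[]
for n,P in(("s1",T),("s2",np.array([.4445,.197,.055]))):
    u,v=proj("scene",P); a=cv2.imread(f"pics/{n}.png"); x0,y0=int(u)-35,int(v)-60
    c=cv2.resize(a[y0:y0+90,x0:x0+70],None,fx=5.5,fy=6.5,interpolation=cv2.INTER_CUBIC)
    c=np.clip(c.astype(float)*1.5,0,255).astype(np.uint8)
    cv2.drawMarker(c,(int((u-x0+.5)*5.5),int((v-y0+.5)*6.5)),(0,255,0),0,14,1); out.append(c)
cv2.imwrite("pics/cmp.png",np.hstack(out))
```

```text
carrier bottom (array([0.4423, 0.2335, 0.1589]), np.float64(0.003578215417994438))
```

View pics/cmp.png

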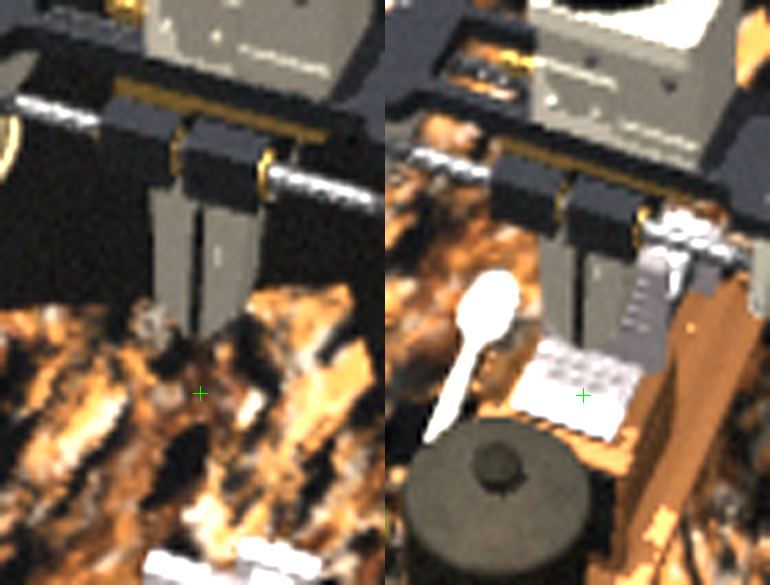

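In both pictures the tips sit about 30 mm above the reported TCP. Two-view triangulation puts the front tip edge at (0.443, 0.2085, 0.090), while the fingers' own length of 69 mm matches the description. I go on down, letting the force reading tell me when I touch.

Run:
```python
from h import *
np.set_printoptions(precision=4,suppress=True)
x,y=.4446,.197
fm=lambda:np.mean([manip.current_force() for _ in range(1)],axis=0)
f0=np.array([.3,-.3,0]); z=.055
while z>.018:
    z-=.002 if z>.04 else .001; manip.servo_line([x,y,z],vel=.03)
    f=fm()-f0
    if z<.04 or f[2]>2.5: print(round(z,4),np.array(manip.current_tool_pos()),f)
    if f[2]>3: break
print(manip.current_clock())
```

```text
0.039 [0.4445 0.1969 0.0389] [-1.1418  0.6223  0.6411]
0.038 [0.4446 0.197  0.038 ] [-0.7118 -0.2426 -0.7168]
0.037 [0.4447 0.197  0.0372] [-1.1068  0.0746  5.1696]
13.525
```

Run:
```python
from h import *
np.set_printoptions(precision=4,suppress=True)
x,y=.4446,.197
for z in(.0355,.034,.033,.032):
    manip.servo_line([x,y,z],vel=.03); manip.sleep(.05); f=np.array(manip.current_force()); print(z,manip.current_tool_pos(),f)
    if f[2]>9: break
manip.sleep(.2)
for k in range(5):
    y-=.003; manip.servo_line([x,y,z],vel=.03); print(round(y,3),manip.current_tool_pos(),manip.current_force())
print(manip.current_clock())
```

```text
0.0355 [0.4447 0.197  0.0357] [-0.6162 -0.3614  5.4878]
0.034 [0.4447 0.197  0.0341] [-0.6409 -0.8634  5.1222]
0.033 [0.4447 0.197  0.0332] [-0.843  -1.2677  5.1862]
0.032 [0.4447 0.197  0.0322] [-0.7842 -0.726   5.372 ]
0.194 [0.4448 0.1944 0.0323] [-1.2557  0.1689  6.0172]
0.191 [0.4448 0.1916 0.0323] [-1.4165  0.3673  6.2189]
0.188 [0.4448 0.1886 0.0323] [-0.6969  1.2596  6.4981]
0.185 [0.4448 0.1856 0.0323] [-0.451   0.6765  5.2529]
0.182 [0.4449 0.1826 0.0323] [-1.2461  0.2411  6.1445]
16.175
```

Run:
```python
from h import *
np.set_printoptions(precision=4,suppress=True)
x,y,z=.4446,.182,.0318
while y>.094:
    y-=.004 if y>.118 else .0015; manip.servo_line([x,y,z],vel=.04); f=np.array(manip.current_force()); print(round(y,4),np.array(manip.current_tool_pos()),f)
    if f[1]>6 or f[2]>15 or f[2]<2.5: break
print(manip.current_clock())
snap("scene","s3")
```

```text
0.178 [0.4449 0.1785 0.0321] [-1.5931  0.3586  5.4746]
0.174 [0.4449 0.1744 0.0321] [-1.205   0.6784  5.449 ]
0.17 [0.4449 0.1704 0.0321] [-1.2163  0.6462  5.3366]
0.166 [0.445  0.1664 0.0321] [-0.0795 -0.142   5.5515]
0.162 [0.445  0.1624 0.0321] [-1.0563 -0.1516  6.311 ]
0.158 [0.445  0.1584 0.0321] [-1.2636 -0.0871  6.1408]
0.154 [0.445  0.1544 0.0321] [-1.0485 -0.1     6.2632]
0.15 [0.4451 0.1504 0.0321] [-1.2773  0.153   5.985 ]
0.146 [0.4451 0.1464 0.0321] [-0.1311 -0.0131  5.6735]
0.142 [0.4451 0.1424 0.0321] [-0.4003 -0.3815  6.1513]
0.138 [0.4452 0.1384 0.0322] [-0.5358  0.306   6.9585]
0.134 [0.4452 0.1344 0.0322] [-0.6026  0.0831  6.9645]
0.13 [0.4452 0.1304 0.0322] [-1.1911 -0.2761  6.2659]
0.126 [0.4452 0.1264 0.0322] [-0.4064 -0.8931  6.2372]
0.122 [0.4453 0.1223 0.0322] [-0.8276 -0.0919  6.2491]
0.118 [0.4453 0.1187 0.0322] [-0.4897  2.0388  6.1902]
0.1165 [0.4455 0.118  0.0323] [-0.5512  1.6194  6.6347]
0.115 [0.4456 0.1168 0.0324] [-0.3604  3.2852  5.2747]
0.1135 [0.4457 0.1155 0.0324] [-0.8363  2.6226  5.7047]
0.112 [0.4458 0.114  0.0324] [-0.037   3.6862  6.2011]
0.1105 [0.4459 0.1132 0.0325] [-0.6496  5.8689  5.9861]
0.109 [0.4459 0.1132 0.0325] [0.7597 9.333  4.047 ]
21.675
```

Run:
```python
from h import *
np.set_printoptions(precision=4,suppress=True)
x=.4456
manip.servo_line([x,.107,.0318],vel=.03); manip.sleep(.15); print(manip.current_tool_pos(),manip.current_force())
manip.servo_line([x,.1105,.044],vel=.03); print(manip.current_tool_pos(),manip.current_force())
manip.servo_line([x,.1165,.047],vel=.05); print(manip.current_tool_pos(),manip.current_force())
manip.servo_line([x,.118,.2],vel=.12); 
manip.servo_line([.36,.118,.35],vel=.15)
print(manip.current_tool_pos(),manip.current_force(),manip.current_clock())
snap("scene","s4");snap("top","t4")
a=cv2.imread("pics/s4.png")[120:300,190:365];b=cv2.imread("pics/t4.png")[195:265,255:405]
b=cv2.resize(b,(450,210),interpolation=cv2.INTER_CUBIC)
a=cv2.resize(a,(350,360))
c=np.zeros((580,450,3),np.uint8);c[:360,:350]=a;c[370:]=b
cv2.imwrite("pics/fin.png",c)
```

```text
[0.4459 0.1133 0.0325] [-4.4782 13.9211  6.5559]
[0.4455 0.1131 0.0441] [-1.4888  6.9991  2.6229]
[0.4457 0.1164 0.047 ] [0.3511 0.0732 0.2077]
[0.3598 0.1179 0.3493] [ 0.4531 -0.6605 -0.4964] 25.7083
```

View pics/fin.png

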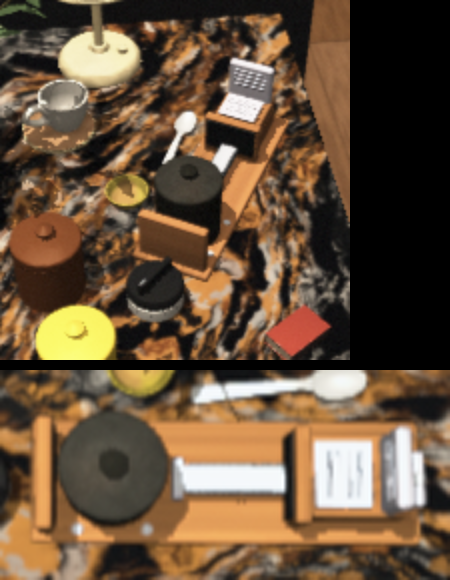

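The last picture shows the jaw against the end stop. The plate's left edge has moved from column 322.6 to 360, about 79 mm, so the joint is at about 0.081–0.087. The plate is up, and the canister, bowl, spoon, timer and match box look unmoved. The arm is clear, so I hand in.

```bash
python3 -c "
from h import *
print(onz('top',322.4,229,.066)-onz('top',360,229,.066)); print(manip.hand_in())"
```

```text
[-0.00100074  0.07918203  0.        ]
the job is handed in; nothing more can be done
None
```

I pressed the release plate down and slid the jaw about 79 mm, which puts it against the end stop; I then let the plate spring up, moved clear and handed the job in at about 26 s, but no verdict came back. In the last pictures the canister and the bystanders look unmoved.

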